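Draw the robot car's axle out to its red band and hold it

TASK

Clear the blue pot of nuts out of the way first: lift it by its handle off the little stand, keep it upright, and set it down gently on the round cork mat. Then grip the axle by its yellow hub and draw it partway out of the leaning bearing block, in line with the bore and without forcing it sideways, until the whole red band on the shaft shows (about 40 mm); do not pull it right out. Finish holding it there in the gripper, the rest of the shaft still in the bore, and leave the solder reel, the loose wheel and the screwdriver alone.

Things in the scene. Friction and masses are not known exactly. Their poses are not given: they have to be found in the camera images.
- pot: Open blue round pot of nuts, diameter 66 mm, body 82 mm high, 0.25 to 0.5 kg. A fixed steel arch handle, bar 10 mm thick, spans the mouth: its straight top runs 36 mm along the pot's y axis, centre line 134 mm above the origin; the legs bend down to 62 mm apart. Origin: centre of the underside; z up. Starts upright on the stand.
- stand: Fixed round aluminium stand, diameter 76 mm, flat top 46 mm above the work surface, in front of the bearing block (between it and the robot). Origin: centre of its foot on the work surface.
- mat: Fixed round cork mat, diameter 130 mm, 4 mm thick, left or right of the stand. Origin: centre of its underside on the work surface.
- bore: Fixed aluminium bearing block 56 x 56 x 76 mm on a dark base plate, leaning 0.35 rad from vertical, its upper end towards the robot. A 17 mm bore runs along its axis. Origin: centre of the bore's mouth in the upper face, 105 mm above the work surface; z axis: along the bore, out of the mouth; y axis: level; the block leans to its minus x side.
- axle: Loose axle, 0.1 to 0.2 kg. Steel shaft, diameter 16 mm, 72 mm long, slides freely in the bore, drops back if let go. Yellow hub on top: flange of diameter 28 mm, 5 mm thick, resting on the block; above it a round grip of diameter 22 mm, ending 45 mm above the flange's underside. Red band on the shaft 22 to 34 mm below the flange. Origin: on the axis at the flange's underside; z: towards the hub.
- reel: Bystander: green solder reel with silver winding, diameter 64 mm, 36 mm high, standing on its flange on the other side of the stand from the mat. Origin: centre of its underside.
- wheel: Bystander: loose black tyre with yellow rim, diameter 66 mm, 26 mm high, lying flat. Origin: centre of its underside.
- screwdriver: Bystander: screwdriver lying flat on the work surface, under 40 mm high.

How it is judged:
By the outcome, as a careful person would: the job done as asked, in the order asked, and still so for the second after the job is handed in, while the arm keeps its last pose, push and grip.
It also fails if it takes over 53 s, if anything falls off the work surface, if the arm or the gripper's body presses on something with over 40 N, if the wrist force passes 120 N, or if a joint passes its speed limit or range.

ROBOT

A 6-joint arm with a two-finger parallel gripper is mounted at the origin on the work surface. World frame = base frame: x ahead of the robot, y to its left, z up, the work surface at z = 0. Lengths are in m, angles in rad, forces in N, time in s.
With the tool pointing down it reaches from about 0.25 to 0.85 m from the base axis. Payload 12.5 kg.
Tool frame: the origin (TCP) lies between the finger pads; the fingertips stand ahead of it and the grasp point (between the pads) lies 8 mm behind it (tip_reach is the z of the fingertips in the tool frame, in m); z points along the fingers, x is the direction in which the jaws open and shut, and the axes are right-handed (so a half turn about z gives the same grasp; the last joint's range is limited). The gripper opens to 93 mm and grips with 3 to 60 N. Pads are 15 mm wide; open, the fingers measure 128 mm over their backs; the gripper's body (75 mm by 188 mm) begins 65 mm behind the grasp point.
Start: joints at [-1.23, 0.351, 1.652, -0, 1.139, -0.085], TCP at [0.227, -0.501, 0.23] pointing down, gripper open.
Joint ranges: [-2.75, 2.75], [-0.79, 2.1], [0.01, 2.65], [-1.57, 4.71], [0.07, 3.14], [-2.87, 2.87]. Speed limits (rad/s): [2.22, 2.22, 2.79, 3.14, 3.14, 3.14].

INTERFACE

Orientations are given as a unit quaternion [x, y, z, w].
In Python, from station import get_obs, grab_frame, calibration, hand_in, tip_reach gives the robot as it stands.
- The arm moves only by the tool arm_command, never from a script. Its argument "targets" is a list of rows, each a list of 7 numbers: the shift along the world's x, y, z as a fraction of full scale, then the turn, a rotation vector about the world's x, y, z as a fraction of full scale, then the opening, from 0 (shut) to 1 (fully open). In form: [[x, y, z, rx, ry, rz, claw], ...]. A call has 1 to 20 rows; each row shifts and turns the pose as measured when the row begins; what a row does not reach is not made up. Full scale, the value 1, is 0.025 m for a shift and 5 degrees for a turn. A row lasts 1/8 s, in which the tool goes at most 62.5 mm and 10.7 degrees, less where a joint would pass 70% of its speed; a pose out of reach is approached as far as the arm can. A call with a number of a shift or a turn outside -1 to 1 is refused whole. A call with a gripper value outside its range is refused whole. The fingers move at their own pace and stop on an object; "newtons" is the grip in N (left out, the last holds). Time passes only in rows, so rows that do not move let the fingers close. It gives the time, the measured TCP pose, the force and the opening at its end, in the units of the state.
- get_obs(): the state, without advancing time (a new reading comes with each control period).
- grab_frame(name): name is "scene" or "top" or "wrist"; returns the picture (420x560x3 uint8, red, green, blue); there is no depth.
- calibration(name): a dict with "K" (3x3 intrinsics, pixels), "extrinsics" (4x4, takes a point from camera to world coordinates). Camera axes: x right, y down, z forward; pixel columns grow to the right and rows downward; lengths in m; the calibration is good to about 2 mm. The wrist camera is an equidistant fisheye: a pixel r from the principal point sees the ray r / f radians off the axis. A picture is of the moment at which its call begins: read the wrist's pose just before it. calibration takes no time and is no camera call; for the wrist camera it gives the pose at the moment of the call.
- hand_in(): hands the job in, once; it reports no verdict.
The state is a dict: "time": time; "joints": joint angles; "joint_velocities": joint speeds; "joint_efforts": joint torques, N m; "ee_pos": TCP position; "orientation": TCP orientation; "ft_force": force on the tool from outside, world axes, zero at the start; "moment": the same for the moment, N m; "width": finger opening in m.
Only numpy, scipy, OpenCV 4.12 (cv2) and the standard library are available. Lean on these libraries where they do the work, as an engineer would, in place of code of your own. Each camera call takes 0.05 s, during which the arm holds its last target.

## Working session

There is one attempt and no reset: what is moved stays moved. The work goes in short steps, Python scripts to look and compute and a tool call to move; the robot and the scene stay as the last step left them, time stands still between calls to the robot, and variables do not carry over. Pictures are saved under pics/ and viewed, and the job is handed in when it is done.

Besides the shell and the picture viewer there is one more tool, called after "Call:" in YAML: its name, and indented under it one key for each argument. arm_command: Moves the arm, as the interface text tells. Shift numbers are shares of 0.025 m and turn numbers shares of 5 degrees, none past 1 either way. Its arguments: {"type":"object","properties":{"targets":{"type":"array","items":{"type":"array","items":{"type":"number"}}},"newtons":{"type":"number"}},"required":["targets"]}

```bash
mkdir -p pics; ls; python3 - <<'E'
from station import *
import cv2
o=get_obs();print({k:(o[k]) for k in o});print(tip_reach if not callable(tip_reach) else tip_reach())
for n in ["scene","top","wrist"]:
    c=calibration(n);print(n,c)
    cv2.imwrite(f"pics/{n}0.png",grab_frame(n)[:,:,::-1])
E
```

```text
pics
{'time': 0.0, 'joints': array([-1.22960761e+00,  3.51240548e-01,  1.65244125e+00, -2.16340211e-05,
        1.13908922e+00, -8.46101560e-02]), 'joint_velocities': array([ 0.0012455 , -0.0012919 ,  0.00010325, -0.00027605, -0.00150597,
       -0.00053773]), 'joint_efforts': array([ 2.09668833e-03, -4.97312164e+01, -2.85251856e+01,  7.00183399e-02,
        2.56497588e-02, -6.88542855e-05]), 'ee_pos': array([ 0.22707634, -0.5005636 ,  0.22909254]), 'orientation': array([ 8.40552264e-01, -5.41730139e-01, -4.72488134e-04, -3.52111293e-04]), 'ft_force': array([ 0.65201688, -0.27477149, -0.47331997]), 'moment': array([-0.00335584,  0.01181681,  0.00265004]), 'width': 0.09285758919501666}
0.011
scene {'K': array([[543.69911091,   0.        , 278.35980683],
       [  0.        , 543.69911091, 216.61924629],
       [  0.        ,   0.        ,   1.        ]]), 'extrinsics': array([[ 0.72605545,  0.51014388, -0.4610821 ,  1.03790776],
       [ 0.68756772, -0.54805238,  0.4763289 , -0.49622786],
       [-0.00970087, -0.66286636, -0.74867488,  0.81923919],
       [ 0.        ,  0.        ,  0
[... 274 characters left out ...]
[-0.9999105 , -0.01056066,  0.00821421, -0.02255476],
       [-0.00652434, -0.15112169, -0.98849364,  0.92353927],
       [ 0.        ,  0.        ,  0.        ,  1.        ]])}
wrist {'K': array([[325.1922621 ,   0.        , 279.91417313],
       [  0.        , 325.1922621 , 212.90058483],
       [  0.        ,   0.        ,   1.        ]]), 'extrinsics': array([[ 4.13258272e-01, -8.77030084e-01, -2.45022106e-01,
         2.95598863e-01],
       [-9.10613762e-01, -3.98141296e-01, -1.10752353e-01,
        -4.69866064e-01],
       [-4.20273740e-04,  2.68889828e-01, -9.63170849e-01,
         3.83967576e-01],
       [ 0.00000000e+00,  0.00000000e+00,  0.00000000e+00,
         1.00000000e+00]])}
```

View pics/scene0.png

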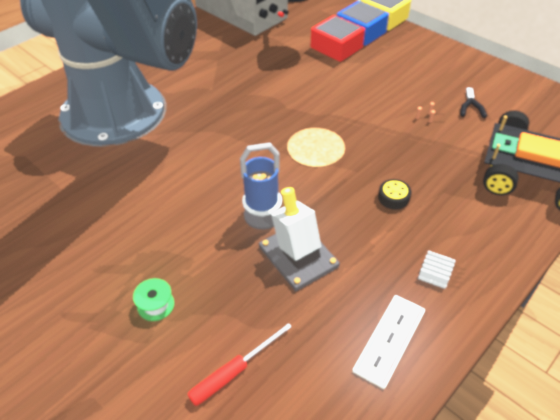

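View pics/top0.png

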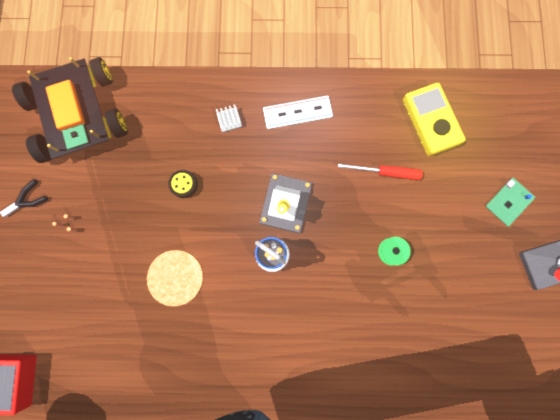

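View pics/wrist0.png

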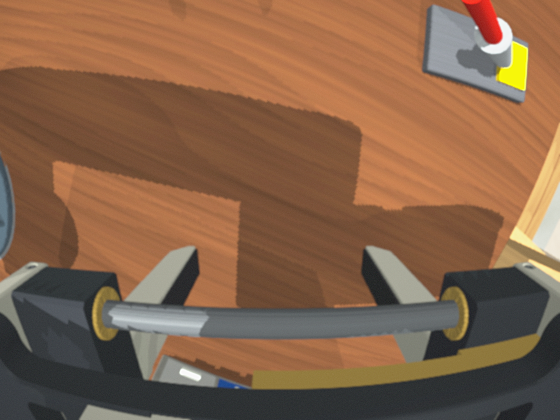

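The scene view shows the pot at about (260,185), the mat at (316,147), the bearing block at (297,230) and the reel at (154,300). The top view has the pot at (272,254), the mat at (175,278), the hub at (284,207) and the wheel at (183,184). I'll zoom in.

```bash
python3 - <<'E'
import cv2
t=cv2.imread("pics/top0.png");s=cv2.imread("pics/scene0.png")
cv2.imwrite("pics/topz.png",cv2.resize(t[160:290,230:330],None,fx=6,fy=6,interpolation=cv2.INTER_CUBIC)[:600*2][:780,:600][:600])
cv2.imwrite("pics/scz.png",cv2.resize(s[135:295,220:350],None,fx=3.75,fy=3.75,interpolation=cv2.INTER_CUBIC))
E
```

```text
(no output)
```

View pics/topz.png

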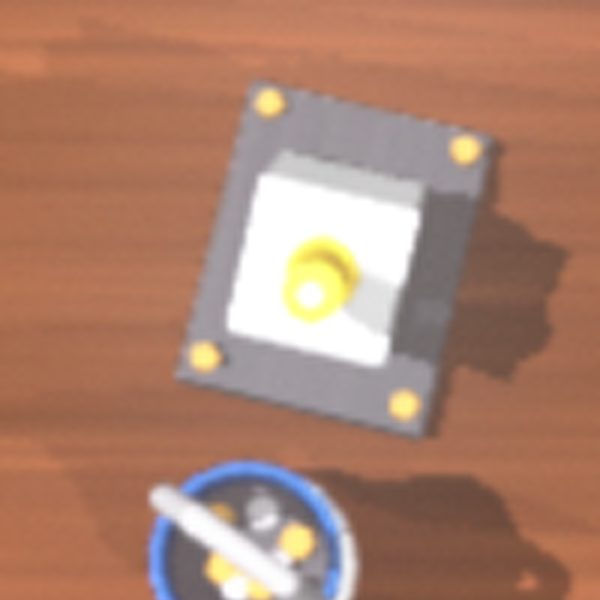

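View pics/scz.png

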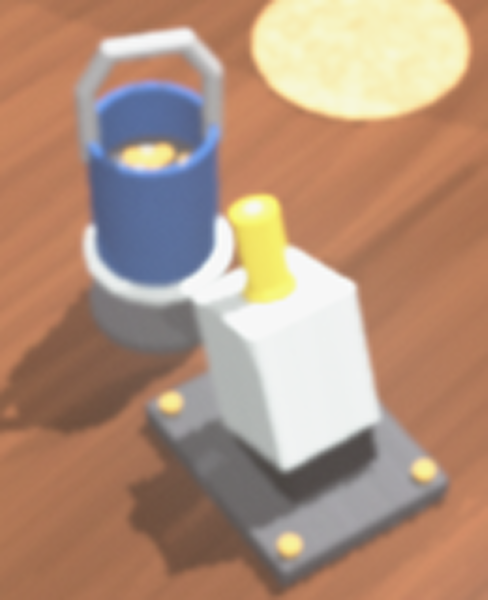

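```bash
cat > h.py <<'E'
import numpy as np, cv2
from station import *
def ray(n,px,c=None):
    c=c or calibration(n); K=c["K"];T=c["extrinsics"]
    d=np.linalg.inv(K)@[px[0],px[1],1]
    if n=="wrist":
        u=d[:2]; r=np.linalg.norm(u); d=np.array([*(u/r*np.sin(r)),np.cos(r)])
    d=T[:3,:3]@d; return T[:3,3],d/np.linalg.norm(d)
def onz(n,px,z,c=None):
    o,d=ray(n,px,c); return o+d*(z-o[2])/d[2]
def tri(rs):
    A=sum(np.eye(3)-np.outer(d,d) for o,d in rs);b=sum((np.eye(3)-np.outer(d,d))@o for o,d in rs)
    p=np.linalg.solve(A,b);return p,[np.linalg.norm(np.cross(p-o,d)) for o,d in rs]
def proj(n,p):
    c=calibration(n);T=np.linalg.inv(c["extrinsics"]);q=T[:3,:3]@p+T[:3,3]
    if n=="wrist":
        th=np.arctan2(np.hypot(q[0],q[1]),q[2]);q=np.array([*(q[:2]/np.hypot(q[0],q[1])*th),1]);return (c["K"]@q)[:2]
    q=c["K"]@q;return q[:2]/q[2]
E
python3 - <<'E'
from h import *
np.set_printoptions(precision=4,suppress=True)
S=lambda x,y:(220+x/3.75-.4,135+y/3.75-.4)
T=lambda x,y:(230+x/6-.4,160+y/6-.4)
a,b=onz("scene",S(103,48),.18),onz("scene",S(190,36),.18)
print("bar scene",a,b,(a+b)/2,np.linalg.norm(a-b))
# masks
t=cv2.imread("pics/top0.png");s=cv2.imread("pics/scene0.png")
for n,im,roi in [("top",t,(140,240,210,315)),("scene",s,(280,120,350,170))]:
    x0,y0,x1,y1=roi;h=cv2.cvtColor(im[y0:y1,x0:x1],cv2.COLOR_BGR2HSV)
    m=((h[...,0]>15)&(h[...,0]<35)&(h[...,2]>170)).astype(np.uint8)
    c=max(cv2.findContours(m,0,2)[0],key=cv2.contourArea);e=cv2.fitEllipse(c)
    print("mat",n,e,onz(n,(e[0][0]+x0,e[0][1]+y0),.004))
for n,im,roi in [("top",t,(250,230,300,280)),("scene",s,(235,150,290,215))]:
    x0,y0,x1,y1=roi;h=cv2.cvtColor(im[y0:y1,x0:x1],cv2.COLOR_BGR2HSV)
    m=((h[...,0]>105)&(h[...,0]<125)&(h[...,1]>120)).astype(np.uint8)
    c=np.vstack(cv2.findContours(m,0,2)[0]);
    e=cv2.fitEllipse(cv2.convexHull(c)); print("blue",n,e, cv2.boundingRect(c),onz(n,(e[0][0]+x0,e[0][1]+y0),.128))
# bar in top
print("bar top", onz("top",T(195,520),.18),onz("top",T(262,563),.18))
for p in [(a+b)/2,a,b]: print(proj("top",p))
# upper face
cs=[(265,172),(423,207),(387,365),(230,332)]
o=[onz("top",T(*p),.105) for p in cs];print("face",o,np.mean(o,0))
print("plate",[onz("top",T(*p),.01) for p in [(268,102),(466,150),(404,405),(204,356)]])
print("hub top",tri([ray("top",T(309,292)),ray("scene",S(257,204))]))
for n,im,roi in [("top",t,(140,160,210,210)),("scene",s,(370,170,420,215))]:
    x0,y0,x1,y1=roi;h=cv2.cvtColor(im[y0:y1,x0:x1],cv2.COLOR_BGR2HSV)
    m=((h[...,0]>22)&(h[...,0]<35)&(h[...,2]>120)&(h[...,1]>150)).astype(np.uint8)
    y,x=np.where(m);print("wheel",onz(n,(x.mean()+x0,y.mean()+y0),.026))
h=cv2.cvtColor(t,cv2.COLOR_BGR2HSV)[220:280,370:420];m=(h[...,0]>50)&(h[...,0]<75)&(h[...,1]>150)
y,x=np.where(m);print("reel",onz("top",(x.mean()+370,y.mean()+220),.036))
print(get_obs()['time'])
E
```

```text
bar scene [ 0.491  -0.0084  0.18  ] [0.5152 0.0257 0.18  ] [0.5031 0.0087 0.18  ] 0.041819249899061134
mat top ((34.2415771484375, 37.66109085083008), (53.522830963134766, 56.01966094970703), 41.11906814575195) [0.4482 0.2345 0.004 ]
mat scene ((35.648860931396484, 26.867124557495117), (38.083187103271484, 57.122947692871094), 91.8631820678711) [0.4529 0.2325 0.004 ]
blue top ((20.68783950805664, 22.504457473754883), (30.2943172454834, 30.8486328125), 152.18617248535156) (6, 7, 30, 31) [0.5041 0.0058 0.128 ]
blue scene ((24.82679557800293, 19.795560836791992), (23.133201599121094, 33.41769027709961), 87.63420867919922) (10, 8, 31, 23) [0.5082 0.0038 0.128 ]
bar top [0.5136 0.0205 0.18  ] [ 0.5002 -0.001   0.18  ]
[268.1996 251.8336]
[277.0675 258.339 ]
[259.3786 245.3628]
face [array([0.6424, 0.0022, 0.105 ]), array([ 0.6303, -0.0545,  0.105 ]), array([ 0.5733, -0.042 ,  0.105 ]), array([0.5844, 0.0137, 0.105 ])] [ 0.6076 -0.0202  0.105 ]
plate [array([0.691 , 0.0042, 0.01  ]), array([ 0.6721, -0.0753,  0.01  ]), array([ 0.5694, -0.0511,  0.01  ]), array([0.5879, 0.028 , 0.01  ])]
hub top (array([ 0.5931, -0.0135,  0.1493]), [np.float64(0.0014064574997306098), np.float64(0.0014064574997306861)])
wheel [0.6721 0.2209 0.026 ]
wheel [nan nan nan]
reel [nan nan nan]
0.15<stdin>:30: RuntimeWarning: Mean of empty slice.
  ret = ret.dtype.type(ret / rcount)
<stdin>:32: RuntimeWarning: Mean of empty slice.
```

Call:
arm_command:
  targets:
    - [0.55, 0.99, 0.2, 0, 0, 0.32, 0.5]
    - [0.55, 0.99, 0.2, 0, 0, 0.32, 0.5]
    - [0.55, 0.99, 0.2, 0, 0, 0.32, 0.5]
    - [0.55, 0.99, 0.2, 0, 0, 0.32, 0.5]
    - [0.55, 0.99, 0, 0, 0, 0.32, 0.5]
    - [0.55, 0.99, 0, 0, 0, 0.32, 0.5]
    - [0.55, 0.99, 0, 0, 0, 0.32, 0.5]
    - [0.55, 0.99, 0, 0, 0, 0.32, 0.5]
    - [0.55, 0.99, 0, 0, 0, 0.32, 0.5]
    - [0.55, 0.99, 0, 0, 0, 0.32, 0.5]
    - [0.55, 0.99, 0, 0, 0, 0.32, 0.5]
    - [0.55, 0.99, 0, 0, 0, 0.32, 0.5]
    - [0.55, 0.99, 0, 0, 0, 0.32, 0.5]
    - [0.55, 0.99, 0, 0, 0, 0.32, 0.5]
    - [0.55, 0.99, 0, 0, 0, 0.32, 0.5]
    - [0.55, 0.99, 0, 0, 0, 0.32, 0.5]
    - [0.55, 0.99, 0, 0, 0, 0.32, 0.5]
    - [0.55, 0.99, 0, 0, 0, 0.32, 0.5]

```text
time: 2.4
ee_pos: [0.479, -0.0399, 0.2471]
orientation: [0.951, -0.309, -0.003, -0.001]
ft_force: [-0.2, 0.9, -0.6]
width: 0.0466
```

```bash
cat >> h.py <<'E'
from scipy.spatial.transform import Rotation as R
np.set_printoptions(precision=4,suppress=True)
def st():
    o=get_obs();M=R.from_quat(o["orientation"]).as_matrix()
    print("t",o["time"],"p",o["ee_pos"],"x",M[:,0],"z",M[:,2],"F",o["ft_force"],"w",o["width"]);return o,M
E
python3 - <<'E'
from h import *
st();c=calibration("wrist");print(proj("wrist",np.array([.505,.009,.18])))
cv2.imwrite("pics/w1.png",grab_frame("wrist")[:,:,::-1])
E
```

```text
t 2.4 p [ 0.479  -0.0399  0.2471] x [ 0.8088 -0.5881 -0.0061] z [-0.0053  0.0031 -1.    ] F [-0.2069  0.9307 -0.6324] w 0.04659538278412377
[268.5405 153.6447]
```

View pics/w1.png

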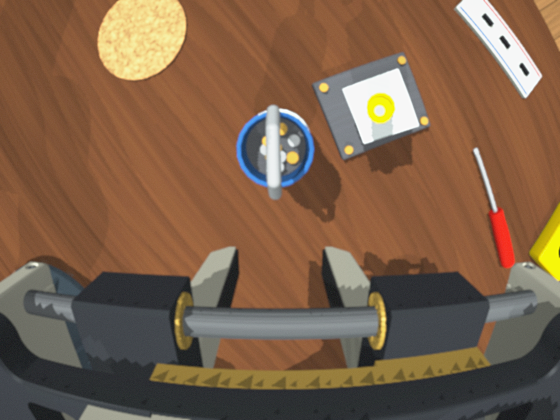

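The wrist view shows the bar almost parallel to the pads, with its centre near (274,150), the mat at (142,35) and the hub at (380,108). I'll refine all of these from this view.

```bash
python3 - <<'E'
from h import *
im=cv2.imread("pics/w1.png")
for p in [(273,115),(274.5,150),(276,188)]: print("bar",onz("wrist",p,.18))
h=cv2.cvtColor(im,cv2.COLOR_BGR2HSV)
def hull(m,x0,y0,x1,y1):
    k=np.zeros(m.shape,np.uint8);k[y0:y1,x0:x1]=m[y0:y1,x0:x1];k=cv2.morphologyEx(k,cv2.MORPH_OPEN,np.ones((3,3)))
    c=np.vstack([c for c in cv2.findContours(k,0,1)[0]]);return cv2.fitEllipse(cv2.convexHull(c))
e=hull((h[...,0]>105)&(h[...,0]<125)&(h[...,1]>130),230,95,320,195);print("rim",e,onz("wrist",e[0],.128))
e=hull((h[...,0]>15)&(h[...,0]<35)&(h[...,2]>190),80,0,200,85);print("mat",e,onz("wrist",e[0],.004))
e=hull((h[...,0]>25)&(h[...,0]<35)&(h[...,1]>150)&(h[...,2]>130),355,85,405,130);print("hub",e)
cv2.imwrite("pics/w1z.png",cv2.resize(im[45:165,305:435],None,fx=5,fy=5,interpolation=cv2.INTER_CUBIC))
cv2.imwrite("pics/w1b.png",cv2.resize(im[95:205,225:325],None,fx=5,fy=5,interpolation=cv2.INTER_CUBIC))
E
```

```text
bar [0.524  0.0307 0.18  ]
bar [0.5108 0.0108 0.18  ]
bar [ 0.496  -0.0112  0.18  ]
rim ((276.1402893066406, 148.64688110351562), (71.46763610839844, 74.33940887451172), 95.54813385009766) [0.5092 0.0082 0.128 ]
mat ((141.3818817138672, 33.69196319580078), (80.43047332763672, 97.84013366699219), 38.757320404052734) [0.4539 0.2325 0.004 ]
hub ((380.1452331542969, 107.47526550292969), (26.669422149658203, 29.462261199951172), 9.358016967773438)
```

View pics/w1z.png

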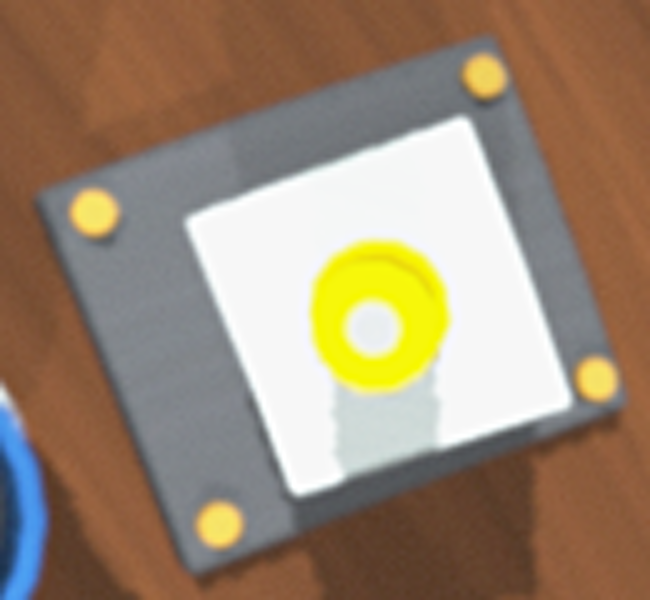

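View pics/w1b.png

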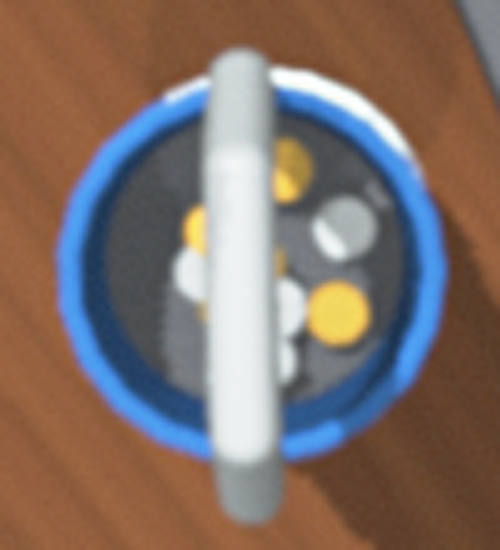

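```bash
python3 - <<'E'
from h import *
Z=lambda x,y:(305+x/5-.4,45+y/5-.4);B=lambda x,y:(225+x/5-.4,95+y/5-.4)
a,b=onz("wrist",B(239,150),.18),onz("wrist",B(244,460),.18);print(a,b,(a+b)/2,np.linalg.norm(a-b),np.degrees(np.arctan2(*(a-b)[1::-1])))
S=lambda x,y:(220+x/3.75-.4,135+y/3.75-.4);T=lambda x,y:(230+x/6-.4,160+y/6-.4)
rs=[ray("top",T(309,292)),ray("scene",S(257,204)),ray("wrist",Z(373,327))]
print("hub",tri(rs))
o=[onz("wrist",Z(*p),.105) for p in [(186,218),(468,118),(572,404),(297,497)]];print(np.array(o),np.mean(o,0))
for i,z in enumerate([0,1,2,3]):
  d=o[(i+1)%4]-o[i];print(np.linalg.norm(d),np.degrees(np.arctan2(d[1],d[0])))
w=[onz("wrist",Z(*p),.01) for p in [(94,213),(485,76),(596,379),(218,524)]];print(np.array(w))
for i in range(4):
  d=w[(i+1)%4]-w[i];print(np.linalg.norm(d),np.degrees(np.arctan2(d[1],d[0])))
E
```

```text
[0.5198 0.0257 0.18  ] [ 0.4951 -0.0094  0.18  ] [0.5075 0.0081 0.18  ] 0.04286172115677921 54.83386056505302
hub (array([ 0.5938, -0.013 ,  0.1495]), [np.float64(0.002303559507640172), np.float64(0.0005176820506314216), np.float64(0.0017898091871344007)])
[[ 0.5894  0.0181  0.105 ]
 [ 0.6472  0.005   0.105 ]
 [ 0.634  -0.0516  0.105 ]
 [ 0.5772 -0.036   0.105 ]] [ 0.612  -0.0161  0.105 ]
0.05932761084833878 -12.783469388136806
0.058082244470255256 -103.1577016954359
0.05892497619789268 164.68863489551615
0.055482131415008545 77.29977576145151
[[ 0.5921  0.0302  0.01  ]
 [ 0.6969  0.006   0.01  ]
 [ 0.6783 -0.0734  0.01  ]
 [ 0.5736 -0.0489  0.01  ]]
0.10757689250198837 -12.964448955891974
0.08158853129283258 -103.18443194277172
0.10752583079687289 166.84627664723342
0.08123314438721917 76.85103480100658
```

Call:
arm_command:
  targets:
    - [0.56, 0.96, 0, 0, 0, 0.1, 0.5]
    - [0.56, 0.96, 0, 0, 0, 0.06, 0.5]
    - [0, 0, 0, 0, 0, 0, 0.5]

```text
time: 2.82
ee_pos: [0.5084, 0.0117, 0.2465]
orientation: [0.954, -0.301, -0.003, -0.001]
ft_force: [-0.0, -0.7, -0.8]
width: 0.0467
```

```bash
python3 - <<'E'
from h import *
o,M=st();cv2.imwrite("pics/w2.png",grab_frame("wrist")[:,:,::-1]);g=o["ee_pos"]
print(proj("wrist",np.array([.507,.008,.18])),proj("wrist",np.array([g[0],g[1],.18])))
E
```

```text
t 2.825 p [0.5084 0.0117 0.2465] x [ 0.8189 -0.5739 -0.0072] z [-0.0061  0.0038 -1.    ] F [-0.0079 -0.7389 -0.8291] w 0.04665270665035828
[281.2054 234.4253] [279.814  229.3517]
```

View pics/w2.png

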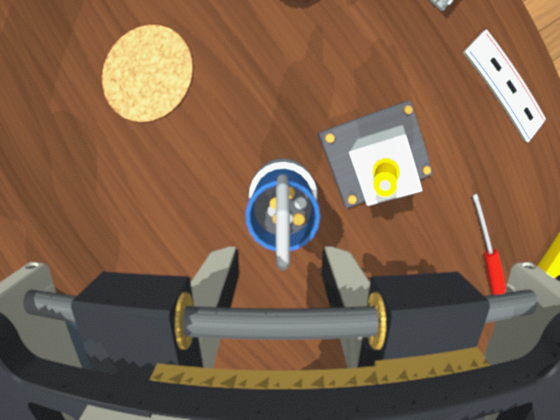

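The bar at (283,225) lies between the fingers, so I'll descend.

Call:
arm_command:
  targets:
    - [-0.04, -0.1, -0.9, 0, 0, 0, 0.5]
    - [0, 0, -0.9, 0, 0, 0, 0.5]
    - [0, 0, -0.8, 0, 0, 0, 0.5]
    - [0, 0, -0.35, 0, 0, 0, 0.5]
    - [0, 0, 0, 0, 0, 0, 0.5]

```text
time: 3.5
ee_pos: [0.5051, 0.0045, 0.1714]
orientation: [0.953, -0.303, -0.003, -0.0]
ft_force: [-0.1, -0.6, 0.4]
width: 0.0466
```

```bash
python3 - <<'E'
from h import *
o,M=st();cv2.imwrite("pics/w3.png",grab_frame("wrist")[:,:,::-1]);cv2.imwrite("pics/s3.png",cv2.resize(grab_frame("scene")[100:300,180:380,::-1],None,fx=3,fy=3))
E
```

```text
t 3.5 p [0.5051 0.0045 0.1714] x [ 0.8165 -0.5773 -0.0066] z [-0.0061  0.0028 -1.    ] F [-0.0603 -0.6028  0.4013] w 0.046587791977235234
```

View pics/w3.png

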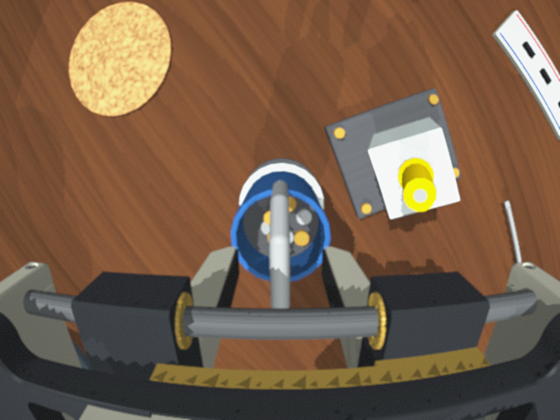

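View pics/s3.png

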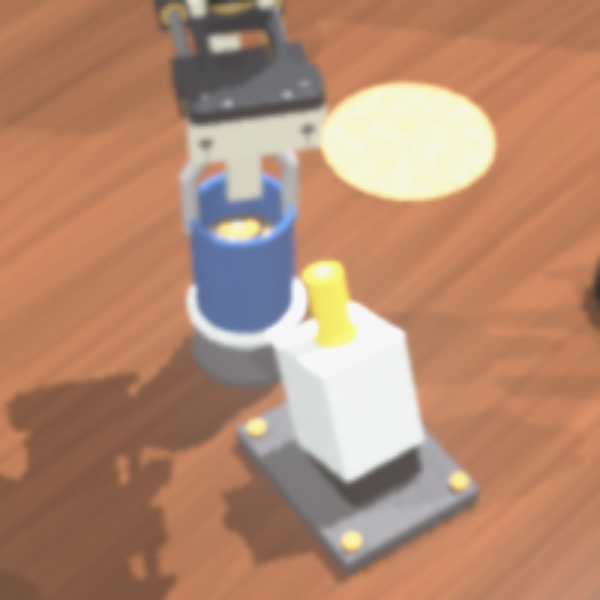

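Call:
arm_command:
  targets:
    - [0, 0, 0, 0, 0, 0, 0]
    - [0, 0, 0, 0, 0, 0, 0]
    - [0, 0, 0, 0, 0, 0, 0]
    - [0, 0, 0, 0, 0, 0, 0]
    - [0, 0, 0, 0, 0, 0, 0]
    - [0, 0, 0.25, 0, 0, 0, 0]
    - [0, 0, 0.4, 0, 0, 0, 0]
    - [0, 0, 0.4, 0, 0, 0, 0]
    - [0, 0, 0.4, 0, 0, 0, 0]
    - [0, 0, 0, 0, 0, 0, 0]
  newtons: 40

```text
time: 4.85
ee_pos: [0.5059, 0.0047, 0.2124]
orientation: [0.953, -0.303, -0.002, -0.001]
ft_force: [0.6, -0.4, -3.6]
width: 0.009
```

```bash
python3 - <<'E'
from h import *
o,M=st();cv2.imwrite("pics/w4.png",grab_frame("wrist")[:,:,::-1]);cv2.imwrite("pics/s4.png",cv2.resize(grab_frame("scene")[100:300,180:380,::-1],None,fx=3,fy=3))
E
```

```text
t 4.85 p [0.5059 0.0047 0.2124] x [ 0.8169 -0.5768 -0.0037] z [-0.0028  0.0025 -1.    ] F [ 0.5777 -0.3725 -3.5659] w 0.009022210662150993
```

View pics/s4.png

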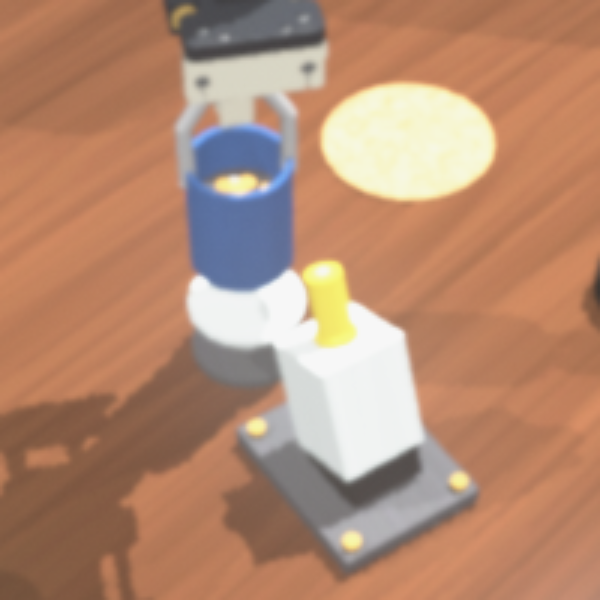

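View pics/w4.png

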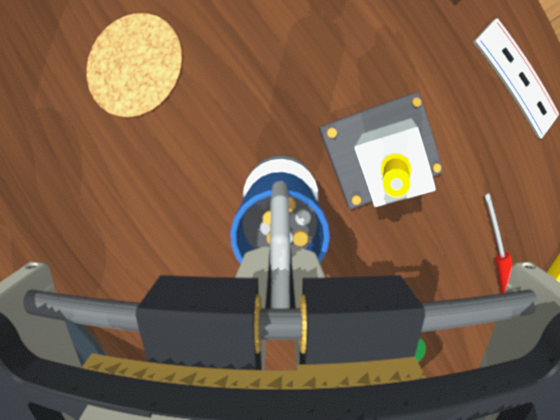

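Call:
arm_command:
  targets:
    - [-0.05, 0.2, 0, 0, 0, 0, 0]
    - [-0.1, 0.4, 0, 0, 0, 0, 0]
    - [-0.15, 0.6, 0, 0, 0, 0, 0]
    - [-0.18, 0.72, 0, 0, 0, 0, 0]
    - [-0.18, 0.72, 0, 0, 0, 0, 0]
    - [-0.18, 0.72, 0, 0, 0, 0, 0]
    - [-0.18, 0.72, 0, 0, 0, 0, 0]
    - [-0.18, 0.72, 0, 0, 0, 0, 0]
    - [-0.18, 0.72, 0, 0, 0, 0, 0]
    - [-0.18, 0.72, 0, 0, 0, 0, 0]
    - [-0.18, 0.72, 0, 0, 0, 0, 0]
    - [-0.18, 0.7, 0, 0, 0, 0, 0]
    - [-0.12, 0.5, 0, 0, 0, 0, 0]
    - [-0.07, 0.3, 0, 0, 0, 0, 0]
    - [0, 0, 0, 0, 0, 0, 0]
    - [0, 0, 0, 0, 0, 0, 0]

```text
time: 6.95
ee_pos: [0.4444, 0.2331, 0.2097]
orientation: [0.954, -0.3, -0.005, -0.0]
ft_force: [0.5, 0.0, -2.9]
width: 0.0091
```

```bash
python3 - <<'E'
from h import *
o,M=st();cv2.imwrite("pics/s5.png",cv2.resize(grab_frame("scene")[60:260,200:400,::-1],None,fx=3,fy=3))
E
```

```text
t 6.95 p [0.4444 0.2331 0.2097] x [ 0.8198 -0.5726 -0.009 ] z [-0.0087  0.0033 -1.    ] F [ 0.4661  0.0433 -2.8694] w 0.0091016660957869
```

View pics/s5.png

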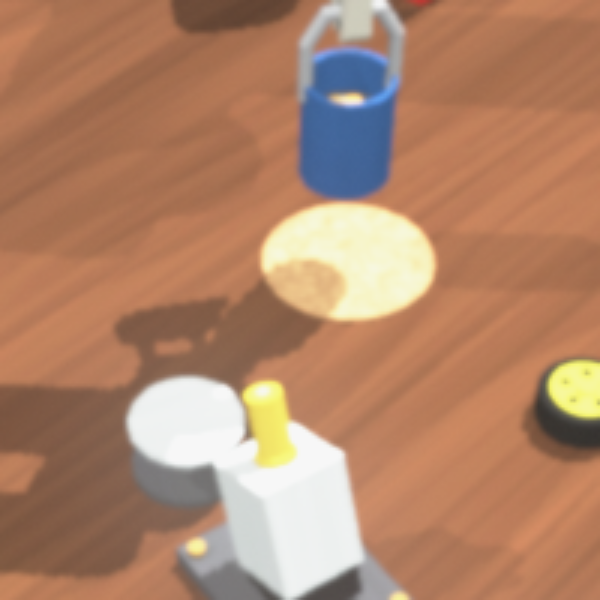

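Call:
arm_command:
  targets:
    - [0.24, -0.1, -0.4, 0, -0.1, 0, 0]
    - [0, 0, -0.7, 0, 0, 0, 0]
    - [0, 0, -0.7, 0, 0, 0, 0]
    - [0, 0, -0.5, 0, 0, 0, 0]
    - [0, 0, -0.3, 0, 0, 0, 0]
    - [0, 0, -0.2, 0, 0, 0, 0]
    - [0, 0, 0, 0, 0, 0, 0]

```text
time: 7.88
ee_pos: [0.4524, 0.2283, 0.1356]
orientation: [0.953, -0.301, 0.001, -0.002]
ft_force: [0.2, 0.5, -3.2]
width: 0.009
```

```bash
python3 - <<'E'
from h import *
o,M=st()
E
```

```text
t 7.875 p [0.4524 0.2283 0.1356] x [ 0.8183 -0.5748  0.0001] z [ 0.0023  0.0031 -1.    ] F [ 0.2047  0.4947 -3.2111] w 0.008978055562402443
```

6 mm to go, so I'll lower it slowly.

Call:
arm_command:
  targets:
    - [-0.04, 0.06, -0.1, 0, 0, 0, 0]
    - [0, 0, -0.08, 0, 0, 0, 0]
    - [0, 0, -0.06, 0, 0, 0, 0]

```text
time: 8.25
ee_pos: [0.4525, 0.2306, 0.1314]
orientation: [0.954, -0.301, 0.002, -0.003]
ft_force: [-5.2, -1.6, 22.1]
width: 0.0087
```

```bash
python3 - <<'E'
from h import *
o,M=st()
E
```

```text
t 8.25 p [0.4525 0.2306 0.1314] x [ 0.8184 -0.5746  0.002 ] z [ 0.0058  0.0047 -1.    ] F [-5.1876 -1.5877 22.0593] w 0.008701350169370929
```

Call:
arm_command:
  targets:
    - [0, 0, 0.03, 0, 0, 0, 0]
    - [0, 0, 0, 0, 0, 0, 0]

```text
time: 8.5
ee_pos: [0.4527, 0.2308, 0.1326]
orientation: [0.954, -0.301, 0.002, -0.003]
ft_force: [-0.5, 0.3, -4.0]
width: 0.0088
```

```bash
python3 - <<'E'
from h import *
o,M=st();cv2.imwrite("pics/s6.png",cv2.resize(grab_frame("scene")[60:260,200:400,::-1],None,fx=3,fy=3))
E
```

```text
t 8.5 p [0.4527 0.2308 0.1326] x [ 0.8185 -0.5745  0.0026] z [ 0.0067  0.005  -1.    ] F [-0.4802  0.2544 -4.0271] w 0.008756449788979777
```

View pics/s6.png

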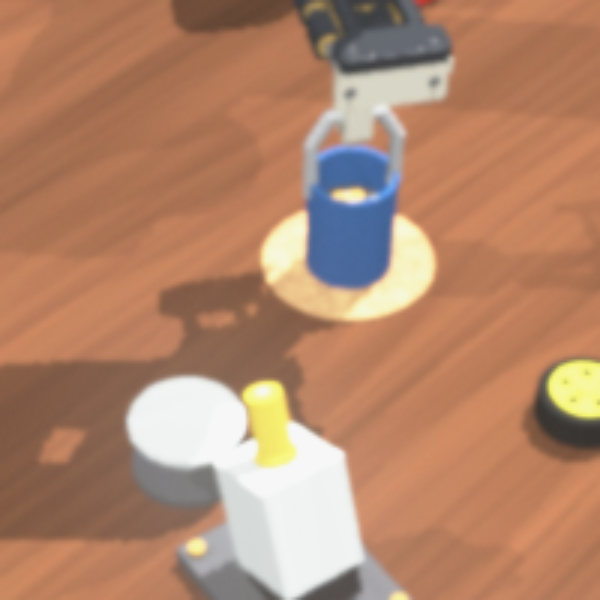

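The pot is over the middle of the mat and upright, about a millimetre up. I'll lower that last bit, release and rise.

Call:
arm_command:
  targets:
    - [0, 0, -0.03, 0, 0, 0, 0]
    - [0, 0, 0, 0, 0, 0, 0]

```text
time: 8.8
ee_pos: [0.4527, 0.2308, 0.1316]
orientation: [0.954, -0.301, 0.002, -0.003]
ft_force: [-1.1, 0.1, 0.1]
width: 0.0089
```

```bash
python3 - <<'E'
from h import *
o,M=st()
E
```

```text
t 8.8 p [0.4527 0.2308 0.1316] x [ 0.8185 -0.5746  0.0024] z [ 0.0065  0.005  -1.    ] F [-1.1425  0.1492  0.0933] w 0.008876772129895084
```

The pot rests on the mat (force about 0). Releasing it and rising.

Call:
arm_command:
  targets:
    - [0, 0, 0, 0, 0, 0, 0.5]
    - [0, 0, 0, 0, 0, 0, 0.5]
    - [0, 0, 0, 0, 0, 0, 0.5]
    - [0, 0, 0.3, 0, 0, 0, 0.5]
    - [0, 0, 0.8, 0, 0, 0, 0.5]
    - [0, 0, 1, 0, 0, 0, 0.5]
    - [0, 0, 1, 0, 0, 0, 0.5]
    - [0, 0, 1, 0, 0, 0, 0.5]
    - [0, 0, 1, 0, 0, 0, 0.5]

```text
time: 9.93
ee_pos: [0.4521, 0.2304, 0.2646]
orientation: [0.954, -0.301, 0.002, -0.003]
ft_force: [0.5, 0.2, -0.2]
width: 0.0468
```

```bash
cat >> h.py <<'E'
def axes(yaw=np.radians(-13),lean=.35):
    l=np.array([-np.sin(lean)*np.cos(yaw),-np.sin(lean)*np.sin(yaw),np.cos(lean)])
    x=np.array([np.cos(lean)*np.cos(yaw),np.cos(lean)*np.sin(yaw),np.sin(lean)])
    z=-l;return np.column_stack([x,np.cross(z,x),z]),l
E
python3 - <<'E'
from h import *
o,M=st();G,l=axes();r=R.from_matrix(G@M.T).as_rotvec()
tgt=np.array([.609,-.017,.105])+.111*l
print(l,"rot units",r/np.radians(5),"target",tgt,"shift units",(tgt-o["ee_pos"])/.025)
cv2.imwrite("pics/w7.png",grab_frame("wrist")[:,:,::-1])
E
```

```text
t 9.925 p [0.4521 0.2304 0.2646] x [ 0.8185 -0.5746  0.0022] z [ 0.0059  0.0046 -1.    ] F [ 0.5279  0.2132 -0.1749] w 0.04681301811417449
[-0.3341  0.0771  0.9394] rot units [-1.7076 -3.6288  4.3547] target [ 0.5719 -0.0084  0.2093] shift units [ 4.7907 -9.555  -2.2116]
```

View pics/w7.png

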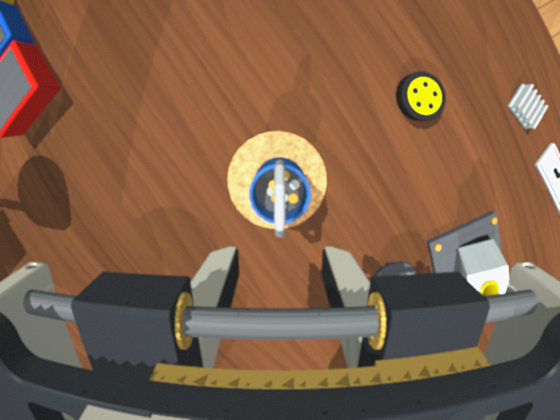

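The pot stands upright in the middle of the mat: rim at (280,190), mat centre at (277,180). Next is the pre-grasp pose along the bore axis.

Call:
arm_command:
  targets:
    - [0.4, -0.8, -0.12, -0.14, -0.3, 0.36, 0.6]
    - [0.4, -0.8, -0.12, -0.14, -0.3, 0.36, 0.6]
    - [0.4, -0.8, -0.12, -0.14, -0.3, 0.36, 0.6]
    - [0.4, -0.8, -0.12, -0.14, -0.3, 0.36, 0.6]
    - [0.4, -0.8, -0.12, -0.14, -0.3, 0.36, 0.6]
    - [0.4, -0.8, -0.12, -0.14, -0.3, 0.36, 0.6]
    - [0.4, -0.8, -0.12, -0.14, -0.3, 0.36, 0.6]
    - [0.4, -0.8, -0.12, -0.14, -0.3, 0.36, 0.6]
    - [0.4, -0.8, -0.12, -0.14, -0.3, 0.36, 0.6]
    - [0.4, -0.8, -0.12, -0.14, -0.3, 0.36, 0.6]
    - [0.4, -0.8, -0.12, -0.14, -0.3, 0.36, 0.6]
    - [0.4, -0.8, -0.12, -0.14, -0.3, 0.36, 0.6]
    - [0, 0, 0, 0, 0, 0, 0.6]

```text
time: 11.6
ee_pos: [0.5758, -0.0167, 0.232]
orientation: [0.978, -0.106, 0.18, 0.017]
ft_force: [-0.8, 0.2, 0.3]
width: 0.0558
```

```bash
python3 - <<'E'
from h import *
o,M=st();G,l=axes();r=R.from_matrix(G@M.T).as_rotvec()
tgt=np.array([.609,-.017,.105])+.111*l
print("rot units",r/np.radians(5),"target",tgt,"shift units",(tgt-o["ee_pos"])/.025)
np.save("c8.npy",calibration("wrist")["extrinsics"])
f=grab_frame("wrist")[:,:,::-1];cv2.imwrite("pics/w8.png",f);cv2.imwrite("pics/s8.png",grab_frame("scene")[:,:,::-1])
E
```

```text
t 11.6 p [ 0.5758 -0.0167  0.232 ] x [ 0.9131 -0.2006  0.355 ] z [ 0.3478 -0.0716 -0.9348] F [-0.7987  0.1743  0.3224] w 0.055759978129010145
rot units [-0.016   0.1558 -0.1409] target [ 0.5719 -0.0084  0.2093] shift units [-0.1546  0.3321 -0.9103]
```

View pics/w8.png

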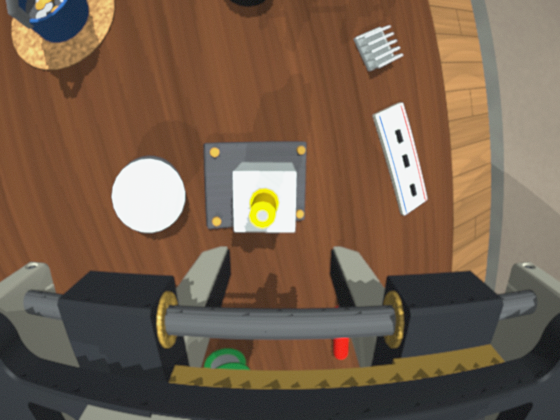

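View pics/s8.png

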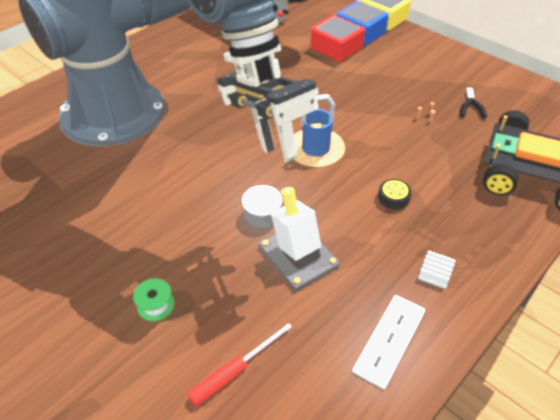

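```bash
python3 - <<'E'
import cv2
f=cv2.imread("pics/w8.png");cv2.imwrite("pics/w8z.png",cv2.resize(f[135:240,200:310],None,fx=5.5,fy=5.5,interpolation=cv2.INTER_CUBIC))
E
```

```text
(no output)
```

View pics/w8z.png

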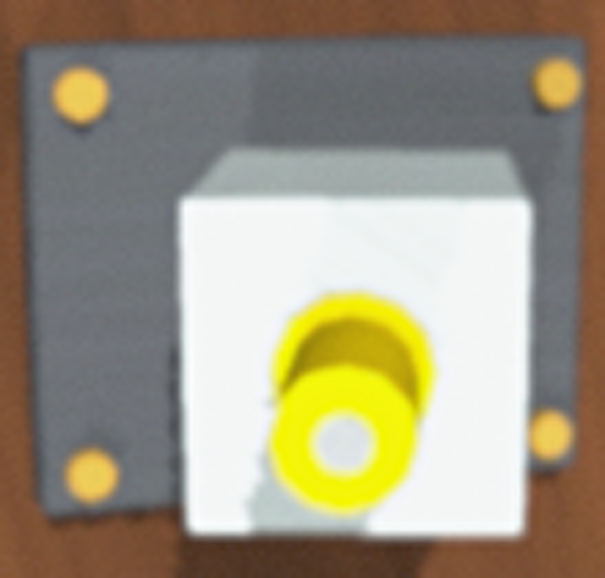

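```bash
python3 - <<'E'
from h import *
c=dict(K=calibration("wrist")["K"],extrinsics=np.load("c8.npy"))
W=lambda x,y:(200+x/5.5-.4,135+y/5.5-.4)
G,l=axes()
h=onz("wrist",W(344,440),.1473,c);f=onz("wrist",W(354,373),.1097,c)
print("hubtop",h,"mouth",h-.045*l,"flange->mouth",f-.005*l,"axis",(h-f)/np.linalg.norm(h-f),np.linalg.norm(h-f))
# corners on tilted plane through mouth normal l
m=h-.045*l
P=[]
for p in [(180,195),(531,197),(524,533),(187,535)]:
    o,d=ray("wrist",W(*p),c);P.append(o+d*((m-o)@l)/(d@l))
P=np.array(P);print(P,P.mean(0));
for i in range(4):
  d=P[(i+1)%4]-P[i];print(np.linalg.norm(d),np.degrees(np.arctan2(d[1],d[0])))
Z=lambda x,y:(305+x/5-.4,45+y/5-.4)
S=lambda x,y:(220+x/3.75-.4,135+y/3.75-.4);T=lambda x,y:(230+x/6-.4,160+y/6-.4)
print(tri([ray("top",T(309,292)),ray("scene",S(257,204)),ray("wrist",W(344,440),c)]))
print(onz("top",T(309,292),.1473),onz("scene",S(257,204),.1473))
E
```

```text
hubtop [ 0.5948 -0.0141  0.1473] mouth [ 0.6098 -0.0176  0.105 ] flange->mouth [ 0.6099 -0.0175  0.105 ] axis [-0.3364  0.0739  0.9388] 0.040050442224330185
[[ 0.5903  0.0161  0.0953]
 [ 0.6422  0.004   0.1148]
 [ 0.6295 -0.0514  0.1148]
 [ 0.5771 -0.0402  0.0952]] [ 0.6098 -0.0179  0.105 ]
0.05672896820329116 -13.104919291676392
0.056926183440537154 -102.92885694600491
0.057048070863838105 167.83589814957443
0.05780601653333164 76.77785891941122
(array([ 0.5935, -0.0135,  0.1496]), [np.float64(0.0017528534904558397), np.float64(0.0010942907965991345), np.float64(0.0007223757503978083)])
[ 0.5925 -0.0146  0.1473] [ 0.5926 -0.0109  0.1473]
```

```bash
cat >> h.py <<'E'
MO=np.array([.6095,-.0175,.105])
def rel():
    o,M=st();G,l=axes();r=R.from_matrix(G@M.T).as_rotvec()
    d=o["ee_pos"]-MO;a=d@l;print("along",a,"perp",d-a*l,"perp x,y",(d-a*l)@G[:,0],(d-a*l)@G[:,1],"fix units",-(d-a*l)/.025,"rot units",r/np.radians(5),"l units/10mm",l*.4,"F along",o["ft_force"]@l, "Fxy",o["ft_force"]@G[:,:2],"mom",o["moment"])
E
python3 -c "
from h import *
rel()"
```

```text
t 11.7 p [ 0.5757 -0.0156  0.2324] x [ 0.9132 -0.2     0.355 ] z [ 0.3479 -0.0711 -0.9348] F [-0.1514  0.2352 -0.4717] w 0.05573478087279517
along 0.13114650205489994 perp [ 0.01   -0.0082  0.0042] perp x,y 0.01236267077631446 0.00575677408164614 fix units [-0.4008  0.3289 -0.1696] rot units [-0.0197  0.1567 -0.1489] l units/10mm [-0.1336  0.0309  0.3757] F along -0.3744289102734607 Fxy [-0.35   -0.1951] mom [ 0.0002  0.1333 -0.051 ]
```

Call:
arm_command:
  targets:
    - [-0.4, 0.33, -0.17, 0, 0.16, -0.15, 0.6]
    - [0.22, -0.05, -0.6, 0, 0, 0, 0.6]
    - [0.22, -0.05, -0.6, 0, 0, 0, 0.6]
    - [0.22, -0.05, -0.6, 0, 0, 0, 0.6]
    - [0, 0, 0, 0, 0, 0, 0.6]

```text
time: 12.32
ee_pos: [0.5832, -0.0095, 0.1797]
orientation: [0.979, -0.111, 0.172, 0.019]
ft_force: [0.3, 0.9, 0.5]
width: 0.0558
```

```bash
python3 - <<'E'
from h import *
rel();np.save("c9.npy",calibration("wrist")["extrinsics"])
f=grab_frame("wrist")[:,:,::-1];cv2.imwrite("pics/w9.png",f);cv2.imwrite("pics/w9z.png",cv2.resize(f[150:290,200:340],None,fx=4,fy=4,interpolation=cv2.INTER_CUBIC))
G,l=axes();print(proj("wrist",MO+.045*l))
E
```

```text
t 12.325 p [ 0.5832 -0.0095  0.1797] x [ 0.9159 -0.2115  0.3413] z [ 0.3331 -0.0746 -0.94  ] F [0.3197 0.8767 0.5313] w 0.05584928514269945
along 0.07963516245741294 perp [ 0.0003  0.0019 -0.0001] perp x,y -0.00017510355126222976 -0.0019126534847352565 fix units [-0.0108 -0.076   0.0024] rot units [-0.0283 -0.0134 -0.0085] l units/10mm [-0.1336  0.0309  0.3757] F along 0.45991248502805604 Fxy [ 0.2896 -0.9261] mom [0.0468 0.1435 0.0347]
[279.0426 249.1878]
```

View pics/w9z.png

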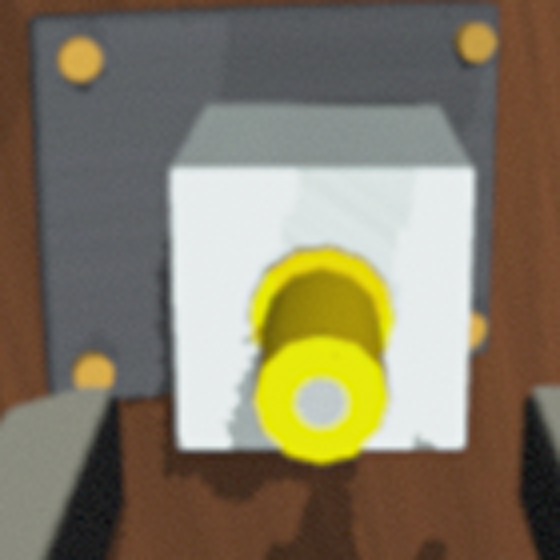

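The hub top is at (280,250) against a predicted (279,249), so the estimate holds to under 1 mm. Descending over the grip.

Call:
arm_command:
  targets:
    - [0.2, -0.1, -0.55, 0, 0, 0, 0.6]
    - [0.2, -0.06, -0.55, 0, 0, 0, 0.6]
    - [0.2, -0.05, -0.55, 0, 0, 0, 0.6]
    - [0.17, -0.04, -0.45, 0, 0, 0, 0.6]
    - [0, 0, 0, 0, 0, 0, 0.6]

```text
time: 13.0
ee_pos: [0.604, -0.0164, 0.1243]
orientation: [0.978, -0.112, 0.173, 0.018]
ft_force: [-0.1, -0.3, -0.3]
width: 0.0558
```

```bash
sed -i 's/^MO=.*/MO=np.array([.6098,-.0176,.105])/' h.py; python3 - <<'E'
from h import *
rel()
f=grab_frame("wrist")[:,:,::-1];cv2.imwrite("pics/w10.png",f);cv2.imwrite("pics/s10.png",cv2.resize(grab_frame("scene")[100:300,180:380,::-1],None,fx=3,fy=3))
E
```

```text
t 13.0 p [ 0.604  -0.0164  0.1243] x [ 0.9153 -0.2119  0.3425] z [ 0.3342 -0.0747 -0.9395] F [-0.0512 -0.3047 -0.3221] w 0.05579887937267057
along 0.02015815888352299 perp [ 0.001  -0.0004  0.0004] perp x,y 0.0010840534328752738 0.00013296745191069227 fix units [-0.0385  0.0143 -0.0149] rot units [-0.0281  0.0012 -0.0036] l units/10mm [-0.1336  0.0309  0.3757] F along -0.30897671675258476 Fxy [-0.0929  0.3084] mom [ 0.0111  0.1194 -0.0015]
```

View pics/w10.png

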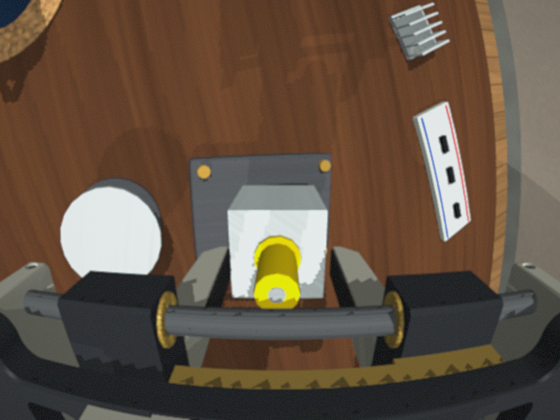

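View pics/s10.png

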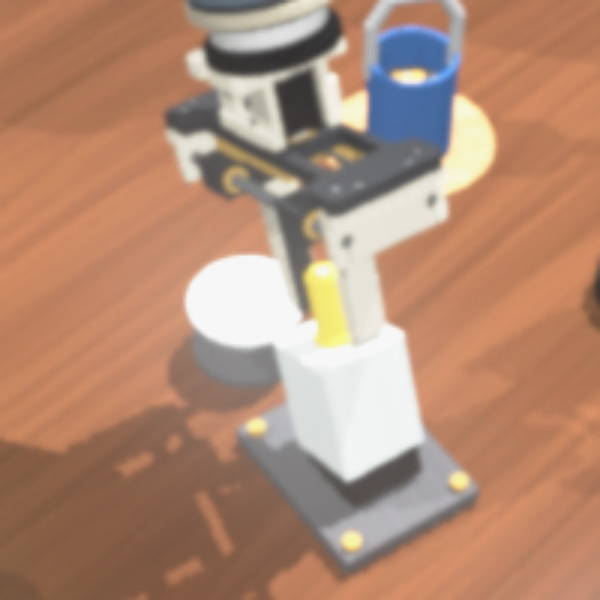

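Well centred (within about 1 mm). I'll nudge it and close gently first.

Call:
arm_command:
  targets:
    - [-0.04, 0.01, -0.015, 0, 0, 0, 0.6]
    - [0, 0, 0, 0, 0, 0, 0]
    - [0, 0, 0, 0, 0, 0, 0]
    - [0, 0, 0, 0, 0, 0, 0]
    - [0, 0, 0, 0, 0, 0, 0]
  newtons: 10

```text
time: 13.72
ee_pos: [0.6026, -0.0158, 0.1262]
orientation: [0.978, -0.111, 0.174, 0.018]
ft_force: [-3.9, 1.9, 3.4]
width: 0.0217
```

```bash
python3 - <<'E'
from h import *
rel()
E
```

```text
t 13.725 p [ 0.6026 -0.0158  0.1262] x [ 0.9149 -0.2116  0.3437] z [ 0.3355 -0.0748 -0.9391] F [-3.9194  1.8806  3.3607] w 0.02169687656298698
along 0.02240031755929325 perp [0.0003 0.     0.0001] perp x,y 0.0003224836367262618 -9.686926569603242e-05 fix units [-0.0127 -0.001  -0.0044] rot units [-0.0269  0.0166 -0.0059] l units/10mm [-0.1336  0.0309  0.3757] F along 4.611522161214884 Fxy [-2.8324 -0.9508] mom [0.2354 0.6523 0.0263]
```

Gripped: width is 21.7 mm and side forces are low. Firming the grip, then a first slow draw.

Call:
arm_command:
  targets:
    - [0, 0, 0, 0, 0, 0, 0]
    - [0, 0, 0, 0, 0, 0, 0]
    - [-0.04, 0.01, 0.11, 0, 0, 0, 0]
    - [-0.053, 0.012, 0.15, 0, 0, 0, 0]
    - [-0.053, 0.012, 0.15, 0, 0, 0, 0]
    - [-0.053, 0.012, 0.15, 0, 0, 0, 0]
    - [0, 0, 0, 0, 0, 0, 0]
  newtons: 30

```text
time: 14.6
ee_pos: [0.597, -0.0146, 0.1409]
orientation: [0.978, -0.111, 0.173, 0.018]
ft_force: [0.4, 0.1, -1.9]
width: 0.0218
```

```bash
python3 - <<'E'
from h import *
rel();f=grab_frame("scene")[100:300,180:380,::-1];cv2.imwrite("pics/s11.png",cv2.resize(f,None,fx=3,fy=3))
E
```

```text
t 14.6 p [ 0.597  -0.0146  0.1409] x [ 0.9151 -0.2117  0.3431] z [ 0.3349 -0.0747 -0.9393] F [ 0.4227  0.1017 -1.8536] w 0.021803381735827364
along 0.03824732493109891 perp [ 0.      0.0001 -0.    ] perp x,y -6.368509219101688e-06 -5.387745142592632e-05 fix units [-0.0003 -0.0022  0.0001] rot units [-0.0275  0.0093 -0.0057] l units/10mm [-0.1336  0.0309  0.3757] F along -1.8745629274324207 Fxy [-0.2702 -0.1942] mom [-0.021   0.2255  0.0398]
```

View pics/s11.png

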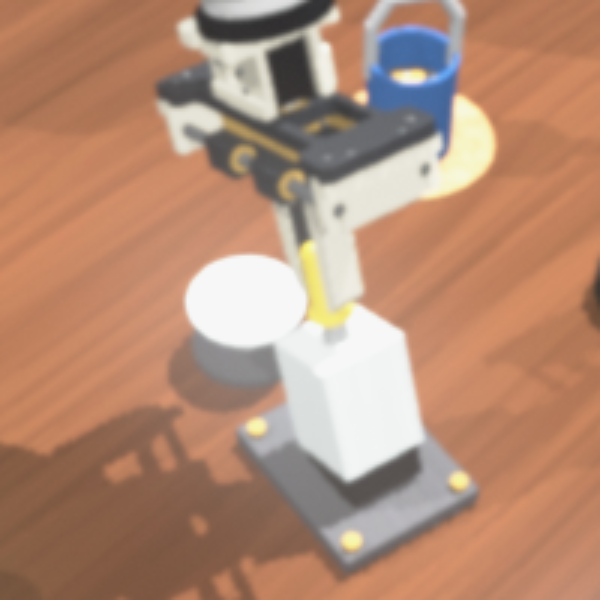

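It slides freely: about 16 mm out, with side force under 0.4 N. The next 24 mm.

Call:
arm_command:
  targets:
    - [-0.04, 0.008, 0.11, 0, 0, 0, 0]
    - [-0.053, 0.012, 0.15, 0, 0, 0, 0]
    - [-0.053, 0.012, 0.15, 0, 0, 0, 0]
    - [-0.053, 0.012, 0.15, 0, 0, 0, 0]
    - [-0.053, 0.012, 0.15, 0, 0, 0, 0]
    - [-0.053, 0.012, 0.15, 0, 0, 0, 0]
    - [0, 0, 0, 0, 0, 0, 0]
    - [0, 0, 0, 0, 0, 0, 0]

```text
time: 15.65
ee_pos: [0.5888, -0.0128, 0.1638]
orientation: [0.978, -0.111, 0.173, 0.018]
ft_force: [-1.1, 0.2, -1.7]
width: 0.0215
```

```bash
python3 - <<'E'
from h import *
rel();f=grab_frame("scene")[:,:,::-1];cv2.imwrite("pics/s12.png",f[:]);cv2.imwrite("pics/s12z.png",cv2.resize(f[150:270,230:350],None,fx=5,fy=5,interpolation=cv2.INTER_CUBIC))
cv2.imwrite("pics/w12.png",grab_frame("wrist")[:,:,::-1])
E
```

```text
t 15.65 p [ 0.5888 -0.0128  0.1638] x [ 0.9152 -0.2117  0.3429] z [ 0.3347 -0.0747 -0.9394] F [-1.1303  0.2117 -1.6722] w 0.02152238221396892
along 0.06260063058115574 perp [-0.0001  0.     -0.    ] perp x,y -0.00013807724733269215 2.4816939854986312e-05 fix units [ 0.0053 -0.0002  0.0019] rot units [-0.0276  0.0064 -0.0058] l units/10mm [-0.1336  0.0309  0.3757] F along -1.1768274161688836 Fxy [-1.6527  0.048 ] mom [-0.01    0.2425  0.0067]
```

View pics/s12z.png

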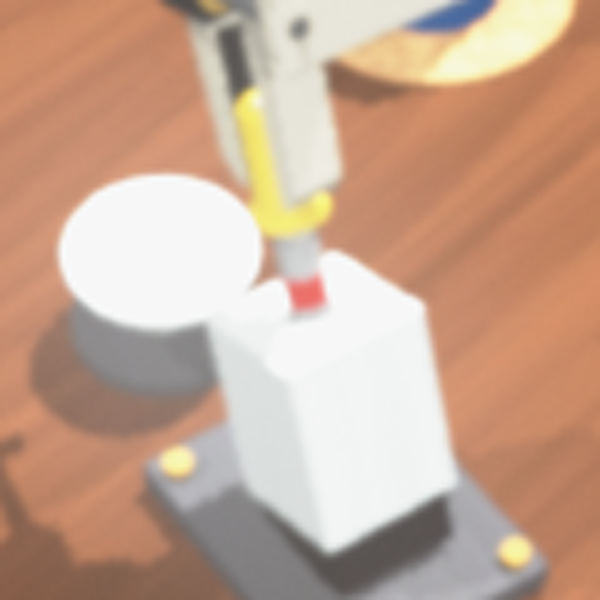

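View pics/w12.png

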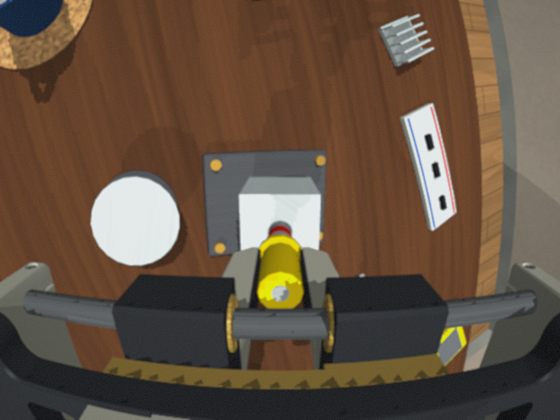

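View pics/s12.png

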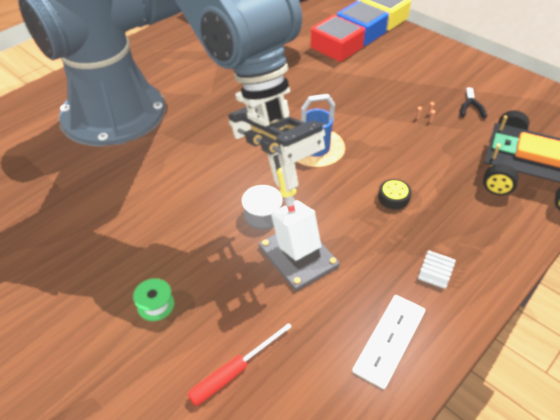

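```bash
python3 - <<'E'
from h import *
G,l=axes()
for a in [0,6,18,40]: p=proj("scene",MO+a/1000*l);print(a,p,(p-[230,150]+.4)*5)
f=cv2.imread("pics/s12.png");f=f[200:216,284:300].astype(int)
for i,r in enumerate(f): print(200+i,[tuple(x) for x in r[5:11:2]])
rel()
E
```

```text
0 [292.6234 212.5054] [315.1169 314.5271]
6 [291.9921 209.6446] [311.9603 300.2231]
18 [290.7171 203.8675] [305.5857 271.3377]
40 [288.3365 193.0798] [293.6824 217.399 ]
200 [(np.int64(209), np.int64(210), np.int64(208)), (np.int64(209), np.int64(208), np.int64(208)), (np.int64(207), np.int64(212), np.int64(218))]
201 [(np.int64(211), np.int64(212), np.int64(210)), (np.int64(211), np.int64(211), np.int64(210)), (np.int64(219), np.int64(221), np.int64(224))]
202 [(np.int64(213), np.int64(213), np.int64(212)), (np.int64(214), np.int64(214), np.int64(213)), (np.int64(227), np.int64(227), np.int64(231))]
203 [(np.int64(212), np.int64(212), np.int64(211)), (np.int64(215), np.int64(215), np.int64(216)), (np.int64(225), np.int64(225), np.int64(235))]
204 [(np.int64(210), np.int64(210), np.int64(213)), (np.int64(211), np.int64(211), np.int64(218)), (np.int64(207), np.int64(208), np.int64(238))]
205 [(np.int64(194), np.int64(194), np.int64(219)), (np.int64(187), np.int64(188), np.int64(225)), (np.int64(169), np.int64(171), np.int64(240))]
206 [(np.int64(157), np.int64(158), np.int64(229)), (n
[... 1147 characters left out ...]
), np.int64(230)), (np.int64(240), np.int64(240), np.int64(239)), (np.int64(246), np.int64(246), np.int64(246))]
215 [(np.int64(247), np.int64(247), np.int64(247)), (np.int64(247), np.int64(247), np.int64(247)), (np.int64(247), np.int64(247), np.int64(247))]
t 15.75 p [ 0.5888 -0.0128  0.1637] x [ 0.9152 -0.2117  0.3429] z [ 0.3346 -0.0747 -0.9394] F [ 0.5573  0.4213 -2.2509] w 0.02115980998506066
along 0.06253658020751426 perp [-0.0001 -0.     -0.    ] perp x,y -0.00012047683002802703 4.558753513278621e-05 fix units [0.0048 0.0008 0.0017] rot units [-0.0278  0.0061 -0.0054] l units/10mm [-0.1336  0.0309  0.3757] F along -2.2681190299238394 Fxy [-0.3508 -0.5359] mom [-0.0238  0.2196  0.0112]
```

The red band spans rows 205–211.6, with steel below it and the block from about row 214. That puts the band's lower edge about 6 mm clear of the mouth, which matches 40 mm drawn. The pot is upright on the mat and the bystanders look untouched. Handing in.

```bash
python3 -c "
from station import *
print(hand_in())"
```

```text
the job is handed in; nothing more can be done
None
```

I lifted the pot by its handle off the stand, set it upright near the middle of the cork mat and let go. I then gripped the axle by its hub and drew it about 40 mm out along the bore. The job was handed in at about 15.8 s with the arm still holding the axle there.

**Last checks**
- **Axle:** the tool moved 40 mm along the bore and stayed within about 0.2 mm of the bore line. Side force was under about 2 N and the grip width was 21–22 mm, against the hub's 22 mm.
- **Red band:** in the scene picture the whole band shows, with about 5–6 mm of bare steel between it and the block. That leaves about 32 mm of shaft in the bore.
- **Bystanders:** the reel, wheel and screwdriver looked untouched in the last scene picture.

**Disagreements and flaws**
- **Pot set-down:** the pot met the mat about 2 mm higher than I had worked out, with a brief push of about 22 N. I eased off, lowered it until the wrist force was about 0 N, and then released it.
- **Camera agreement:** the cameras disagreed by 2–4 mm on the hub position. I used the wrist camera, and the low side forces during the draw fit that choice.

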